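# Lay colour samples in an overlapping row

## Task

The green colour sample lies against the raised stop at one end of the plywood tray. Lay the blue sample and then the yellow one after it along the tray like roof tiles, straight in line, each with about a third of its length lying on top of the end of the one before and its other end down on the tray. Set each one down rather than dropping it, and leave the green and red samples where they are.

Things in the scene. Friction and masses are not known exactly. Their poses are not given: they have to be found in the camera images.
- tray: shallow open plywood tray, fixed to the table, 162 mm wide (its x) and 242 mm long (its y) outside; inside 150 x 230 mm. Floor 4 mm thick, so its upper side is 4 mm above the table; brown rim 6 mm thick and 10 mm high, at the -y end a darker stop strip 18 mm high. Origin: centre of its underside, on the table. The row runs from the stop towards +y.
- green_sample: green sample, already in the tray, flat on its floor, its -y end 1 to 4 mm from the stop and its y axis along the tray, within a few degrees; loose. A flat printed plate with rounded edges, 56 mm wide (its x), 84 mm long (its y), 7 mm thick (z up), 45 g, a black dot near its +y end and four bars in a darker shade on its upper face, all flat; either end may lead. Origin: centre of its underside. 
- blue_sample: blue sample, loose on the table to the right of the tray. A flat printed plate with rounded edges, 56 mm wide (its x), 84 mm long (its y), 7 mm thick (z up), 45 g, a black dot near its +y end and four bars in a darker shade on its upper face, all flat; either end may lead. Origin: centre of its underside. 
- yellow_sample: yellow sample, loose on the table to the right of the tray. A flat printed plate with rounded edges, 56 mm wide (its x), 84 mm long (its y), 7 mm thick (z up), 45 g, a black dot near its +y end and four bars in a darker shade on its upper face, all flat; either end may lead. Origin: centre of its underside. 
- red_sample: red sample, not needed, loose on the table to the right of the tray. A flat printed plate with rounded edges, 56 mm wide (its x), 84 mm long (its y), 7 mm thick (z up), 45 g, a black dot near its +y end and four bars in a darker shade on its upper face, all flat; either end may lead. Origin: centre of its underside. 
Things that resemble listed ones, but are neither listed nor needed, are in the scene too. What is meant by the blue_sample is not pink, and is the smaller of those in its own colour.

How it is judged:
By the outcome, as a careful person would: the job done as asked, in the order asked, and still so for the second after the job is handed in, with the robot touching nothing.
It also fails if it takes over 53 s, if anything falls off the work surface, if the arm or the gripper's body presses on something with over 40 N, if the wrist force passes 120 N, or if a joint passes its speed limit or range.

## Robot

A 6-joint arm with a two-finger parallel gripper is mounted at the origin on a cart in front of the work surface, level with it; the furniture and walls round the work are solid. World frame = base frame: x ahead of the robot, y to its left, z up, the work surface at z = 0. Lengths are in mm, angles in rad, forces in N, time in s.
With the tool pointing down it reaches from about 350 to 775 mm from the base axis. Payload 7.3 kg.
Tool frame: the origin (TCP) lies on the front face of the gripper's body, between the roots of the fingers; the fingertips stand 66 mm ahead of it and the grasp point (between the pads) lies 47 mm ahead of it (bot.tip_extent is the distance from the TCP to the fingertips, in mm); z points along the fingers, y is the line along which they close (so a half turn about z gives the same grasp; the last joint's range is limited). The gripper opens to 92 mm and grips with 3 to 60 N. Pads are 19 mm wide; open, the fingers measure 130 mm over their backs; the gripper's body (75 mm by 190 mm) begins 47 mm behind the grasp point.
Start: joints at [-1.341, 0.342, 1.524, -0, 1.275, -0.146], TCP at [192.706, -488.368, 292.241] pointing down, gripper open.
Joint ranges: [-2.53, 2.53], [-0.77, 2.02], [0.04, 2.7], [-1, 4.14], [0.28, 2.66], [-3.11, 3.11]. Speed limits (rad/s): [2.57, 2.57, 3.14, 3.14, 3.14, 3.14].

## Interface

Orientations are given as [roll, pitch, yaw] about the fixed x, y, z axes, in that order (R = Rz(yaw) Ry(pitch) Rx(roll)).
In Python, from plant import readout, viewer, order, bot gives the robot as it stands.
- The arm moves only by the shell command python3 -m creep 'ROWS'. ROWS is text: rows parted by semicolons, each of 7 numbers parted by spaces: the shift along the world's x, y, z in m, then the turn, a rotation vector about the world's x, y, z in rad, then the opening in per cent of the stroke, from 0 (shut) to 100 (fully open). A call has 1 to 8 rows; each row shifts and turns the commanded pose from where the row before left it; what a row does not reach is not made up. A row lasts 1/12 s, in which the tool goes at most 41.7 mm and 7.16 degrees, less where a joint would pass 70% of its speed; a pose out of reach is approached as far as the arm can. A call is refused whole if a number of a shift passes 0.0417 or a number of a turn 0.125, either way. A call with a gripper value outside its range is refused whole. The fingers move at their own pace and stop on an object; the grip force is fixed at half the most. Time passes only in rows, so rows that do not move let the fingers close. It gives the time, the measured TCP pose, the force, the opening and the grip force at its end, in the units of the state.
- readout.get_obs(): the state, without advancing time (a new reading comes with each control period).
- viewer.capture(name): name is "scene" or "top" or "wrist"; returns the picture (400x640x3 uint8, red, green, blue); there is no depth.
- viewer.camera_info(name): a dict with "fx", "fy", "cx", "cy" (pixels), "origin" and "rotation" of the camera in the world. Camera axes: x right, y up, looking along -z (the intrinsics and any distortion apply to the point x, -y, -z); pixel columns grow to the right and rows downward; lengths in mm; the calibration is good to about 2 mm. The wrist camera is an equidistant fisheye: a pixel r from the principal point sees the ray r / f radians off the axis. A picture is of the moment at which its call begins: read the wrist's pose just before it. camera_info takes no time and is no camera call; for the wrist camera it gives the pose at the moment of the call.
- order.close_job(): hands the job in; it is judged then, once.
The state is a dict: "time": time; "joint_positions": joint angles; "dq": joint speeds; "tau": joint torques, N m; "tool_pos": TCP position; "tcp_rot": TCP orientation; "contact_force": force on the tool from outside, world axes, zero at the start; "moment": the same for the moment, N m; "grip_width": finger opening in mm; "finger_force": force on a finger pad.
Only numpy, scipy, OpenCV 4.12 (cv2) and the standard library are available. Lean on these libraries where they do the work, as an engineer would, in place of code of your own. Each camera call takes 0.05 s, during which the arm holds its last target. There are 200 camera calls.

## Working session

There is one attempt and no reset: what is moved stays moved. The work goes in short steps, Python scripts to look and compute and a shell command to move; the robot and the scene stay as the last step left them, time stands still between calls to the robot, and variables do not carry over. Pictures are saved under pics/ and viewed, at most 10 in all, crops included, and the job is handed in when it is done.

```bash
mkdir -p pics; cat > h.py <<'E'
import numpy as np,cv2
from plant import readout,viewer,order,bot
def snap(n,f):
    i=viewer.camera_info(n); p=viewer.capture(n); cv2.imwrite('pics/'+f,p[:,:,::-1]); return i,p
def ray(i,u,v,fish=False):
    x=(u-i['cx'])/i['fx'];y=(v-i['cy'])/i['fy']
    if fish:
        t=np.hypot(x,y);s=np.sin(t)/max(t,1e-9);d=np.array([x*s,-y*s,-np.cos(t)])
    else: d=np.array([x,-y,-1.])
    return np.array(i['origin']),np.array(i['rotation'])@d
def px(i,u,v,z,fish=False):
    o,d=ray(i,u,v,fish); return o+d*(z-o[2])/d[2]
E
python3 - <<'E'
from h import *
i,p=snap('top','top.png');print(i)
i,p=snap('scene','scene.png')
print(readout.get_obs())
E
```

```text
{'fx': 458.50284045468226, 'fy': 458.50284045468226, 'cx': 324.31078671128074, 'cy': 200.0399418507774, 'origin': array([ 370.11267419, -104.39023162, 1374.96626662]), 'rotation': array([ 0.10748963,  0.02637142, -1.58591429])}
{'time': 0.1, 'joint_positions': array([-1.34100927e+00,  3.42674620e-01,  1.52489728e+00, -3.42597980e-05,
        1.27541759e+00, -1.45986705e-01]), 'dq': array([-0.00112953, -0.00155909, -0.00039276, -0.0001774 , -0.00033229,
       -0.00058768]), 'tau': array([ 1.87231242e-03, -4.32004416e+01, -2.44693691e+01,  7.19974469e-02,
        5.25837368e-02, -5.62705270e-05]), 'tool_pos': array([ 192.62867282, -488.09588879,  291.61165753]), 'tcp_rot': array([-3.14020591e+00, -1.70781840e-04,  3.75783643e-01]), 'contact_force': array([-0.57535972, -0.01897738,  0.30636026]), 'moment': array([ 0.01461766,  0.02505541, -0.01395465]), 'finger_force': 0.0, 'grip_width': 92.1415349393265}
```

View pics/top.png

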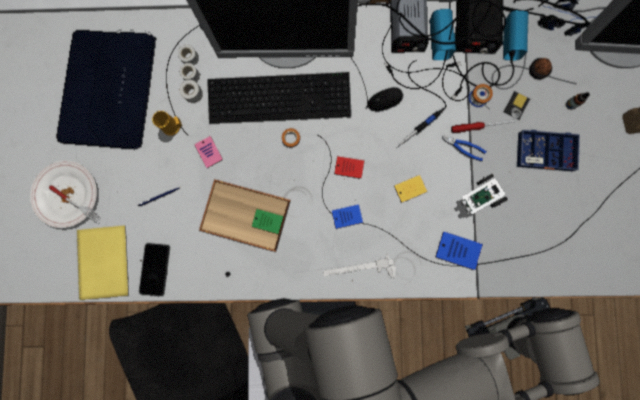

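Candidates in the top view:
- **Blue:** small sample at (347,216) and larger look-alike at (459,250). I take the small one.
- **Yellow:** sample at (410,189); the large folder at (102,262) is not it.
- **Others:** red at (349,168), pink look-alike at (208,151), and green in the tray at (267,220).

Next is the close crop.

```bash
sed -i 's/^import numpy.*/&\nfrom scipy.spatial.transform import Rotation as Ro/; s/np.array(i\[.rotation.\])@d/Ro.from_euler("xyz",i["rotation"]).as_matrix()@d/' h.py
python3 - <<'E'
from h import *
p=cv2.imread('pics/top.png')[140:280,190:430]
cv2.imwrite('pics/crop.png',cv2.resize(p,None,fx=3.3,fy=3.3,interpolation=cv2.INTER_CUBIC))
i=viewer.camera_info('top')
for n,u,v,z in [('blue',347,216,7),('yel',410.5,189,7),('green',267,220,11),('red',349,168,7),('bigblue',459,250,7)]: print(n,px(i,u,v,z).round(0))
hsv=cv2.cvtColor(cv2.imread('pics/top.png'),cv2.COLOR_BGR2HSV)
for n,lo,hi,roi in [('blue',100,130,(325,200,370,232)),('yel',18,32,(385,170,435,208)),('green',45,80,(240,200,290,240)),('red',0,10,(325,150,372,185))]:
    x0,y0,x1,y1=roi; m=cv2.inRange(hsv[y0:y1,x0:x1],(lo,110,60),(hi,255,255))
    q=np.argwhere(cv2.morphologyEx(m,cv2.MORPH_CLOSE,np.ones((5,5))))[:,::-1]+[x0,y0]
    z=11 if n=='green' else 7
    w=np.array([px(i,a,b,z)[:2] for a,b in q],np.float32); print(n,len(q),cv2.minAreaRect(w))
E
```

```text
blue [ 469. -138.    7.]
yel [ 547. -329.    7.]
green [461. 102.  11.]
red [ 614. -147.    7.]
bigblue [ 363. -465.    7.]
blue 507 ((468.75909423828125, -137.10787963867188), (54.9084587097168, 82.19705200195312), 12.04442024230957)
yel 495 ((548.9589233398438, -328.5498046875), (54.62554168701172, 82.47418975830078), 21.697725296020508)
green 477 ((457.517578125, 100.63800048828125), (83.06033325195312, 51.94270706176758), 73.14268493652344)
red 487 ((617.7573852539062, -146.15585327148438), (81.43873596191406, 54.86857986450195), 79.30835723876953)
```

View pics/crop.png

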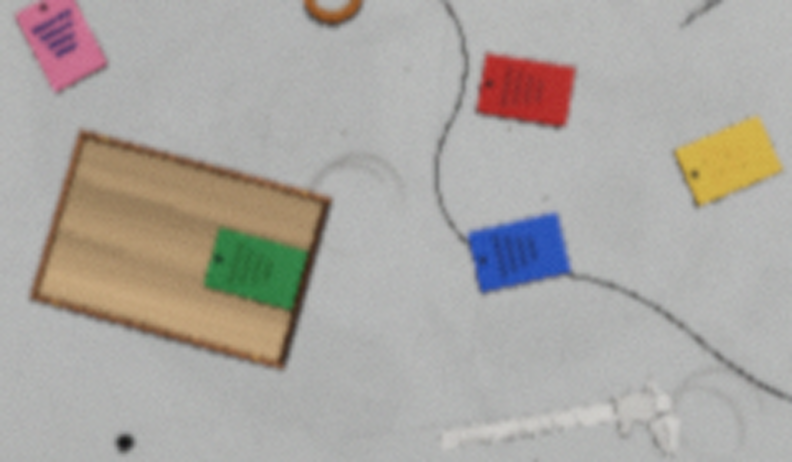

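The crop shows the small blue plate with four bars and a dot at (482,261), the plain yellow at (728,160), and green at the tray's right-hand end, against the dark stop.

```bash
python3 - <<'E'
from h import *
i=viewer.camera_info('top')
c=[px(i,190+a/3.3,140+b/3.3,z)[:2] for a,b,z in [(83,132,10),(328,200,18),(283,367,18),(34,298,10)]]
c=np.array(c);print(c.round(0)); 
for a,b in [(1,0),(2,3)]:
    d=c[b]-c[a];print(np.degrees(np.arctan2(d[1],d[0]))-90,np.hypot(*d))
print(c.mean(0))
E
python3 -m creep '0.023 0.0292 -0.0076 0 0 0.117 100;0.023 0.0292 -0.0076 0 0 0.117 100;0.023 0.0292 -0.0076 0 0 0.117 100;0.023 0.0292 -0.0076 0 0 0.117 100;0.023 0.0292 -0.0076 0 0 0.117 100;0.023 0.0292 -0.0076 0 0 0.117 100;0.023 0.0292 -0.0076 0 0 0.117 100;0.023 0.0292 -0.0076 0 0 0.117 100'
python3 -m creep '0.023 0.0292 -0.0076 0 0 0.117 100;0.023 0.0292 -0.0076 0 0 0.117 100;0.023 0.0292 -0.0076 0 0 0.117 100;0.023 0.0292 -0.0076 0 0 0.117 100;0 0 0 0 0 0 100;0 0 0 0 0 0 100'
python3 - <<'E'
from h import *
i,p=snap('wrist','w1.png');print(i);s=readout.get_obs();print(s['tool_pos'],s['tcp_rot'])
E
```

```text
[[585. 259.]
 [517.  33.]
 [368.  75.]
 [433. 302.]]
-16.688585495572255 235.66322148858137
-16.09292072817162 236.81006368711525
[475.89326178 167.40030282]
time: 0.77
tool_pos: [377.3, -253.1, 231.0]
tcp_rot: [-3.141, -0.0, 1.317]
contact_force: [1.9, -1.1, -0.2]
grip_width: 91.7
finger_force: 0.0
time: 1.27
tool_pos: [469.1, -136.2, 200.2]
tcp_rot: [-3.14, -0.001, 1.783]
contact_force: [0.5, -0.1, 0.2]
grip_width: 92.0
finger_force: 0.0
{'fx': 309.70691628693146, 'fy': 309.70691628693146, 'cx': 315.5617643751029, 'cy': 200.41330990581855, 'origin': array([454.25444863, -70.73381531, 294.00436093]), 'rotation': array([-0.25330495,  0.00176019,  0.21315259])}
[ 468.65235028 -137.33281105  200.57493891] [-3.14050626e+00 -4.95442965e-04  1.78097997e+00]
```

View pics/w1.png

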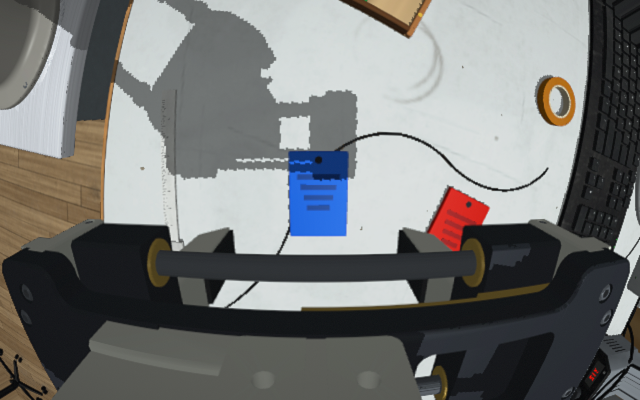

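The wrist view shows blue between the fingers with corners at about (289,151), (348,151), (347,236) and (290,236), and red at (462,218) near the right finger.

```bash
python3 - <<'E'
from h import *
i=viewer.camera_info('wrist')
c=np.array([px(i,a,b,7,True)[:2] for a,b in [(289,151),(348,151),(347,236),(290,236)]]);print(c.round(1),c.mean(0))
for a,b in [(2,1),(3,0),(1,0)]:
    d=c[b]-c[a];print(np.degrees(np.arctan2(d[1],d[0]))-90,np.hypot(*d))
for r in [(440,186),(488,204)]: print(px(i,*r,7,True))
E
```

```text
[[ 435.  -103.6]
 [ 488.7  -92. ]
 [ 507.4 -174.1]
 [ 451.9 -185.9]] [ 470.72588544 -138.88364625]
12.818655151761433 84.15059281669724
11.575748829409761 84.07068464368633
-257.86636406292405 54.91346853840494
[ 587.76827496 -104.15439888    7.        ]
[ 651.04748186 -109.9147268     7.        ]
```

```bash
python3 -m creep '0.002 -0.0015 -0.03 0 0 0 100;0 0 -0.035 0 0 0 100;0 0 -0.035 0 0 0 100;0 0 -0.02 0 0 0 100;0 0 -0.008 0 0 0 100;0 0 -0.004 0 0 0 100;0 0 0 0 0 0 40;0 0 0 0 0 0 40'
python3 -m creep '0 0 0 0 0 0 40;0 0 0 0 0 0 40;0 0 0 0 0 0 40;0 0 0 0 0 0 40'
```

```text
time: 1.98
tool_pos: [471.3, -140.3, 70.2]
tcp_rot: [3.14, 0.001, 1.779]
contact_force: [0.6, -0.4, 0.7]
grip_width: 82.8
finger_force: 0.0
time: 2.32
tool_pos: [471.0, -139.5, 69.7]
tcp_rot: [3.14, 0.001, 1.78]
contact_force: [1.8, -0.6, -0.5]
grip_width: 56.6
finger_force: 0.2
```

```bash
python3 -m creep '0 0 0 0 0 0 66;0 0 -0.001 0 0 0 66;0 0 -0.001 0 0 0 66;0 0 0 0 0 0 40;0 0 0 0 0 0 40;0 0 0 0 0 0 40;0 0 0 0 0 0 40;0 0 0 0 0 0 40'
```

```text
time: 2.98
tool_pos: [470.7, -139.5, 67.0]
tcp_rot: [3.142, -0.0, 1.78]
contact_force: [0.1, 0.4, -0.0]
grip_width: 55.2
finger_force: 30.0
```

```bash
python3 -m creep '0 0 0.025 0 0 0 40;0 0.01 0.03 0 0 0 40;-0.007 0.03 0.03 0 0 -0.1 40;-0.007 0.03 0.03 0 0 -0.1 40;-0.007 0.03 0.018 0 0 -0.1 40;-0.007 0.03 0 0 0 -0.1 40;-0.007 0.03 0 0 0 -0.1 40;0 0 0 0 0 0 40'
python3 -m creep '0 0 0 0 0 0 40;0 0 0 0 0 0 40'
python3 - <<'E'
from h import *
i,p=snap('wrist','w2.png');print(i)
cv2.imwrite('pics/w2c.png',cv2.resize(cv2.imread('pics/w2.png')[0:240,160:480],None,fx=2.5,fy=2.5,interpolation=cv2.INTER_CUBIC))
E
```

```text
time: 3.65
tool_pos: [434.3, 22.5, 198.6]
tcp_rot: [-3.141, -0.001, 1.276]
contact_force: [-0.5, -0.1, -0.7]
grip_width: 55.5
finger_force: 30.0
time: 3.82
tool_pos: [436.3, 18.5, 198.3]
tcp_rot: [3.141, 0.0, 1.282]
contact_force: [-0.3, -0.9, -0.5]
grip_width: 55.7
finger_force: 30.0
{'fx': 309.70691628693146, 'fy': 309.70691628693146, 'cx': 315.5617643751029, 'cy': 200.41330990581855, 'origin': array([454.48120011,  82.78109027, 291.96662836]), 'rotation': array([-0.25456523, -0.00103425, -0.28846468])}
```

View pics/w2c.png

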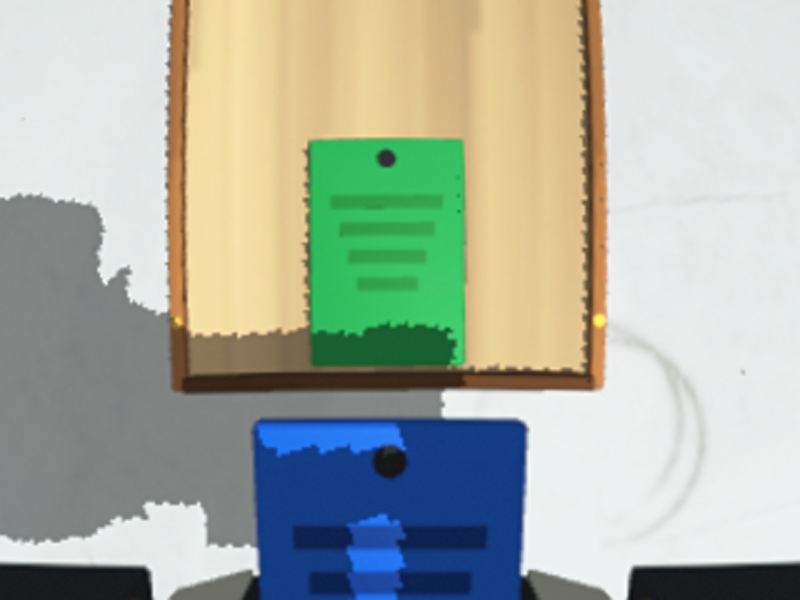

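Green corners in the crop are (309,141), (463,140), (464,364) and (312,365). The held blue's leading edge runs from (254,421) to (526,421). Green is slightly left of the tray's centre line, and the dark stop is at row 380.

```bash
python3 - <<'E'
from h import *
i=viewer.camera_info('wrist')
f=lambda a,b,z:px(i,160+a/2.5,b/2.5,z,True)[:2]
ang=lambda d:np.degrees(np.arctan2(d[1],d[0]))-90
c=np.array([f(a,b,11) for a,b in [(309,141),(463,140),(464,364),(312,365)]]);print(c.round(1),c.mean(0))
for a,b in [(2,1),(3,0)]:
    d=c[b]-c[a];print('green',ang(d),np.hypot(*d))
d=c[1]-c[0];print(ang(d)+90,np.hypot(*d))
L=[f(178,374,10),f(174,10,10)];R=[f(602,374,10),f(596,10,10)]
print('tray L',ang(L[1]-L[0]),L,'R',ang(R[1]-R[0]),R, )
s=[f(184,375,18),f(590,375,18)];print('stop',s,ang(s[1]-s[0])+90)
o=readout.get_obs()['tool_pos'];h=[f(254,421,o[2]-60),f(526,421,o[2]-60)];print('held',h,np.mean(h,0)-o[:2],np.hypot(*(h[1]-h[0])),ang(h[1]-h[0])+90,o,readout.get_obs()['tcp_rot'])
E
```

```text
[[444.7 148.4]
 [497.8 132.9]
 [474.8  53.7]
 [421.9  69.1]] [459.7907669  101.02616695]
green -16.12990396451528 82.45826401062948
green -16.07737634854078 82.48891227387016
-16.263651194484396 55.268993548248346
tray L -15.712861941131422 [array([372.59681066,  81.34740328]), array([411.02768306, 217.95186342])] R -15.892410229519754 [array([524.15753166,  36.17849677]), array([562.92355373, 172.33612677])]
stop [array([376.97137188,  80.31574307]), array([517.69335352,  38.30983611])] -16.620512150376896
held [array([422.00054154,  67.80917699]), array([474.78219153,  52.07235284])] [11.93734743 41.86099031] 55.077674336507535 -16.601924931954272 [436.4540191   18.07977461 198.15758866] [3.14117724e+00 2.34546101e-04 1.28061593e+00]
```

```bash
python3 -m creep '0.0102 0.0358 -0.01 0 0 0.009 40;0.0102 0.0358 -0.02 -0.0602 0.01735 0 40;0.0102 0.0358 -0.02 -0.0602 0.01735 0 40;0.0102 0.0356 -0.02 0 0 0 40;0 0 -0.02 0 0 0 40;0 0 -0.012 0 0 0 40;0 0 0 0 0 0 40;0 0 0 0 0 0 40'
python3 -m creep '0 0 0 0 0 0 40;0 0 0 0 0 0 40'
python3 - <<'E'
from h import *
s=readout.get_obs();print(s['tool_pos'],Ro.from_euler('xyz',s['tcp_rot']).as_matrix().round(4),s['contact_force'],s['moment'])
E
```

```text
time: 4.53
tool_pos: [476.7, 159.4, 96.3]
tcp_rot: [-3.14, 0.126, 1.288]
contact_force: [0.1, -0.2, 0.2]
grip_width: 55.1
finger_force: 30.0
time: 4.7
tool_pos: [477.4, 159.6, 98.0]
tcp_rot: [3.14, 0.124, 1.287]
contact_force: [0.6, -0.0, 0.1]
grip_width: 55.4
finger_force: 30.0
[477.39729453 159.60915326  97.96348125] [[ 0.2776  0.9601 -0.0328]
 [ 0.9526 -0.2795 -0.1197]
 [-0.1241  0.002  -0.9923]] [ 0.57551065 -0.04039741  0.13293933] [ 0.06525425 -0.06750625  0.0491391 ]
```

```bash
python3 -m creep '0 0.001 -0.01 0 0 0 40;0 0 -0.006 0 0 0 40;0 0 -0.002 0 0 0 40;0 0 0 0 0 0 40;0 0 0 0 0 0 40'
python3 -m creep '0 0 -0.0015 0 0 0 40;0 0 0 0 0 0 40'
python3 -m creep '0 0 -0.001 0 0 0 40;0 0 0 0 0 0 40'
python3 - <<'E'
from h import *
s=readout.get_obs();print(s['tool_pos'],s['contact_force'],s['moment'])
E
```

```text
time: 5.12
tool_pos: [476.4, 161.2, 78.7]
tcp_rot: [-3.141, 0.126, 1.289]
contact_force: [0.4, 0.0, -0.3]
grip_width: 55.6
finger_force: 30.0
time: 5.28
tool_pos: [476.6, 161.4, 77.4]
tcp_rot: [3.141, 0.125, 1.289]
contact_force: [-0.4, -0.0, -0.6]
grip_width: 55.3
finger_force: 30.0
time: 5.45
tool_pos: [476.5, 161.3, 76.4]
tcp_rot: [3.141, 0.125, 1.289]
contact_force: [0.3, -0.0, -0.9]
grip_width: 55.1
finger_force: 30.0
[476.54893128 161.32542775  76.41779164] [ 0.26984597 -0.04247893 -0.89528744] [ 0.0565666  -0.05366326 -0.01307661]
```

```bash
python3 -m creep '0 0 -0.001 0 0 0 40;0 0 0 0 0 0 40;0 0 0 0 0 0 40'
python3 -m creep '0 0 -0.0005 0 0 0 40;0 0 0 0 0 0 40;0 0 0 0 0 0 40'
python3 - <<'E'
from h import *
s=readout.get_obs();print(s['tool_pos'],s['contact_force'],s['moment'])
E
```

```text
time: 5.7
tool_pos: [476.7, 161.4, 75.8]
tcp_rot: [3.141, 0.125, 1.289]
contact_force: [-1.2, 0.1, 4.2]
grip_width: 55.6
finger_force: 30.0
time: 5.95
tool_pos: [476.7, 161.4, 75.7]
tcp_rot: [3.141, 0.125, 1.289]
contact_force: [-2.0, 0.7, 8.7]
grip_width: 55.5
finger_force: 30.0
[476.66742386 161.36492024  75.70165229] [-1.9619933   0.72444113  8.67152111] [-0.12561501  0.35181949 -0.02670302]
```

```bash
python3 -m creep '0 0 0.0005 0 0 0 66;0 0 0 0 0 0 72;0 0 0 0 0 0 72;0.0002 0.0008 0.006 0 0 0 75;0.0008 0.0025 0.02 0 0 0 75;0.001 0.0036 0.03 0 0 0 75;-0.006 -0.022 0.035 0.0602 -0.01735 0 75;-0.006 -0.022 0.03 0.0602 -0.01735 0 75'
python3 -m creep '-0.006 -0.022 0 0 0 0 100;0 0 0 0 0 0 100;0 0 0 0 0 0 100'
python3 - <<'E'
from h import *
i,p=snap('wrist','w3.png');print(i)
cv2.imwrite('pics/w3c.png',cv2.resize(cv2.imread('pics/w3.png')[0:240,160:480],None,fx=2.5,fy=2.5,interpolation=cv2.INTER_CUBIC))
E
```

```text
time: 6.62
tool_pos: [466.9, 125.4, 198.0]
tcp_rot: [3.14, -0.003, 1.293]
contact_force: [1.0, -0.7, 0.7]
grip_width: 68.8
finger_force: 0.0
time: 6.87
tool_pos: [460.5, 101.5, 197.1]
tcp_rot: [3.141, -0.0, 1.286]
contact_force: [-0.6, 1.3, -0.6]
grip_width: 84.6
finger_force: 0.0
{'fx': 309.70691628693146, 'fy': 309.70691628693146, 'cx': 315.5617643751029, 'cy': 200.41330990581855, 'origin': array([478.29166432, 165.80254667, 290.78092847]), 'rotation': array([-0.25401662, -0.00140352, -0.28389665])}
```

View pics/w3c.png

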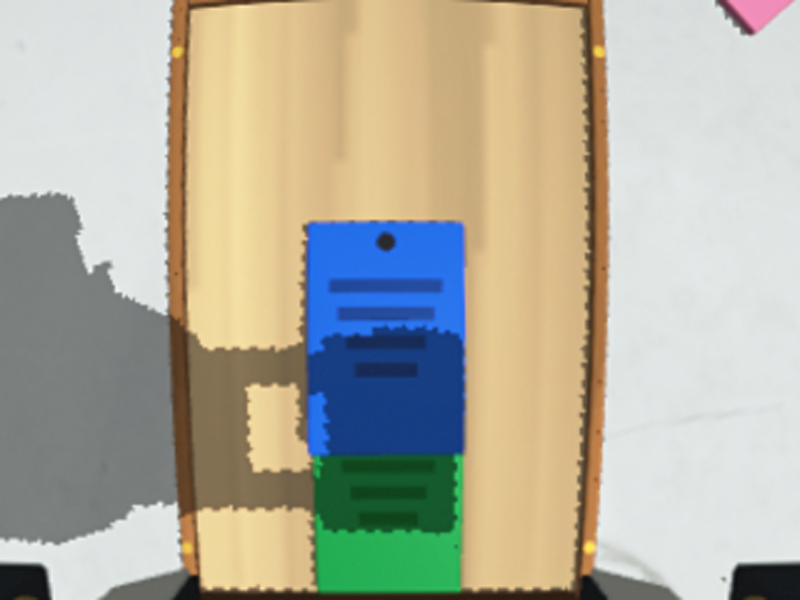

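Blue lies in line on green: its far edge is at (308,223)–(463,222) and its near edge at (313,455)–(463,455). I'll measure it.

```bash
python3 - <<'E'
from h import *
i=viewer.camera_info('wrist')
f=lambda a,b,z:px(i,160+a/2.5,b/2.5,z,True)[:2]
d=np.array([.2775,.9607]);e=np.array([.9607,-.2775]);g=np.array([459.8,101.0])
for n,a,b,z in [('farL',308,223,10.5),('farR',463,222,10.5),('nearL',311,455,21),('nearR',464,455,21),('grL',319,592,11),('grR',462,592,11)]:
    w=f(a,b,z)-g;print(n,(w@d).round(1),(w@e).round(1))
o=readout.get_obs();print(o['tool_pos'],o['tcp_rot'])
E
```

```text
farL 97.9 -29.0
farR 98.2 26.3
nearL 15.1 -28.0
nearR 15.0 26.4
grL -40.8 -27.4
grR -40.9 27.9
[460.54526574 102.19446472 196.49432584] [ 3.14146889e+00 -1.32572365e-04  1.28759284e+00]
```

```bash
python3 -m creep '0.0074 -0.0359 0 0 0 0.0552 100;0.0074 -0.0359 0 0 0 0.0552 100;0.0074 -0.0359 0 0 0 0.0552 100;0.0074 -0.0359 0 0 0 0.0552 100;0.0074 -0.0359 0 0 0 0.0552 100;0.0074 -0.0359 0 0 0 0.0552 100;0.0074 -0.0359 0 0 0 0.0552 100;0.0074 -0.0359 0 0 0 0.0552 100'
python3 -m creep '0.0074 -0.0359 0 0 0 0.0552 100;0.0074 -0.0359 0 0 0 0.0552 100;0.0074 -0.0359 0 0 0 0.0552 100;0.0074 -0.0359 0 0 0 0.0552 100;0 0 0 0 0 0 100;0 0 0 0 0 0 100;0 0 0 0 0 0 100'
python3 - <<'E'
from h import *
i,p=snap('wrist','w4.png');print(i)
cv2.imwrite('pics/w4c.png',cv2.resize(cv2.imread('pics/w4.png')[80:320,160:480],None,fx=2.5,fy=2.5,interpolation=cv2.INTER_CUBIC))
E
```

```text
time: 7.58
tool_pos: [520.4, -185.6, 195.3]
tcp_rot: [-3.14, -0.001, 1.734]
contact_force: [0.5, 0.0, 0.9]
grip_width: 91.6
finger_force: 0.0
time: 8.17
tool_pos: [549.6, -327.1, 194.9]
tcp_rot: [-3.141, -0.003, 1.951]
contact_force: [-0.4, 0.2, -0.1]
grip_width: 92.0
finger_force: 0.0
{'fx': 309.70691628693146, 'fy': 309.70691628693146, 'cx': 315.5617643751029, 'cy': 200.41330990581855, 'origin': array([ 524.0174532 , -265.08625154,  288.81949496]), 'rotation': array([-0.25153745,  0.00164198,  0.38101964])}
```

View pics/w4c.png

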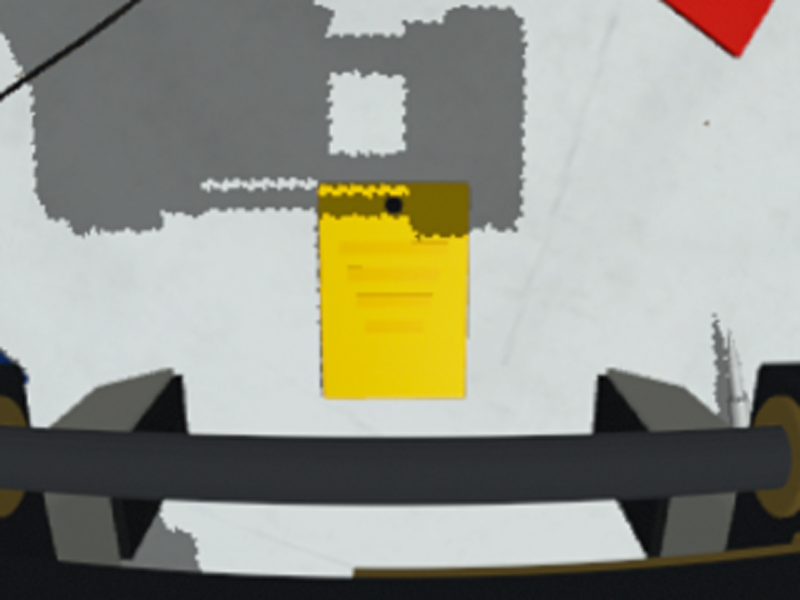

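Yellow lies between the fingers, with corners at (318,183), (469,182), (465,397) and (322,398).

```bash
python3 - <<'E'
from h import *
i=viewer.camera_info('wrist')
c=np.array([px(i,160+a/2.5,80+b/2.5,7,True)[:2] for a,b in [(318,183),(469,182),(465,397),(322,398)]]);print(c.mean(0))
for a,b in [(2,1),(3,0)]:
    d=c[b]-c[a];print(np.degrees(np.arctan2(d[1],d[0]))-90,np.hypot(*d))
for a,b in [(0,1),(3,2)]:
    d=c[b]-c[a];print(np.degrees(np.arctan2(d[1],d[0])))
o=readout.get_obs();print(o['tool_pos'],np.degrees(o['tcp_rot']))
E
```

```text
[ 551.22338345 -328.94141122]
22.235606752052135 83.86419297227768
21.683258416517646 83.87687381933094
22.30560772093547
22.31357178340767
[ 549.61233077 -326.70663899  195.36090248] [-1.79955098e+02 -1.25845796e-01  1.11851791e+02]
```

```bash
python3 -m creep '0.0016 -0.0022 -0.03 0 0 0.004 100;0 0 -0.035 0 0 0 100;0 0 -0.03 0 0 0 100;0 0 -0.02 0 0 0 100;0 0 -0.008 0 0 0 100;0 0 -0.003 0 0 0 80;0 0 0 0 0 0 66;0 0 0 0 0 0 66'
python3 - <<'E'
from h import *
print(readout.get_obs()['tool_pos'])
E
```

```text
time: 8.88
tool_pos: [551.9, -330.7, 72.0]
tcp_rot: [3.14, 0.002, 1.956]
contact_force: [0.7, -1.2, 0.2]
grip_width: 76.4
finger_force: 0.0
[ 551.85953017 -330.69790932   72.00140892]
```

```bash
python3 -m creep '0 0.001 -0.003 0 0 0 66;0 0 -0.0015 0 0 0 66;0 0 0 0 0 0 66;0 0 0 0 0 0 66'
python3 -m creep '0 0 0 0 0 0 40;0 0 0 0 0 0 40;0 0 0 0 0 0 40;0 0 0 0 0 0 40;0 0 0 0 0 0 40'
```

```text
time: 9.22
tool_pos: [551.1, -329.8, 66.3]
tcp_rot: [3.141, 0.001, 1.955]
contact_force: [-0.3, 0.5, -0.7]
grip_width: 61.1
finger_force: 0.0
time: 9.63
tool_pos: [551.1, -329.8, 66.1]
tcp_rot: [3.141, 0.0, 1.955]
contact_force: [0.3, 0.6, 3.4]
grip_width: 55.6
finger_force: 30.0
```

```bash
python3 -m creep '0 0 0.02 0 0 0 40;0 0 0.03 0 0 0 40;0 0.01 0.03 0 0 0 40;-0.0039 0.0335 0.01 0 0 -0.0443 40;-0.0039 0.0363 0 0 0 -0.0443 40;-0.0039 0.0363 0 0 0 -0.0443 40;-0.0039 0.0363 0 0 0 -0.0443 40;-0.0039 0.0363 0 0 0 -0.0443 40'
python3 -m creep '-0.0039 0.0363 0 0 0 -0.0443 40;-0.0039 0.0363 0 0 0 -0.0443 40;-0.0039 0.0363 0 0 0 -0.0443 40;-0.0039 0.0363 0 0 0 -0.0443 40;-0.0039 0.0363 0 0 0 -0.0443 40;-0.0039 0.0363 0 0 0 -0.0443 40;-0.0039 0.0363 0 0 0 -0.0443 40;-0.0039 0.0363 0 0 0 -0.0443 40'
python3 -m creep '-0.0039 0.0363 0 0 0 -0.0443 40;-0.0039 0.0283 0 0 0 -0.0443 40;0 0 -0.01 -0.0602 0.01735 0 40;0 0 -0.02 -0.0602 0.01735 0 40;0 0 -0.02 0 0 0 40;0 0 0 0 0 0 40;0 0 0 0 0 0 40;0 0 0 0 0 0 40'
python3 - <<'E'
from h import *
s=readout.get_obs();print(s['tool_pos'],Ro.from_euler('xyz',s['tcp_rot']).as_matrix().round(4))
E
```

```text
time: 10.3
tool_pos: [530.9, -139.5, 155.8]
tcp_rot: [3.142, -0.0, 1.731]
contact_force: [-0.0, -0.1, -0.8]
grip_width: 55.5
finger_force: 30.0
time: 10.97
tool_pos: [499.7, 151.1, 155.8]
tcp_rot: [-3.142, 0.0, 1.377]
contact_force: [0.3, 0.4, -0.6]
grip_width: 55.1
finger_force: 30.0
time: 11.63
tool_pos: [492.8, 213.8, 106.6]
tcp_rot: [3.141, 0.125, 1.29]
contact_force: [0.6, -0.3, -0.6]
grip_width: 55.6
finger_force: 30.0
[492.84958626 213.8381516  106.5834863 ] [[ 2.748e-01  9.609e-01 -3.380e-02]
 [ 9.534e-01 -2.769e-01 -1.196e-01]
 [-1.243e-01  6.000e-04 -9.922e-01]]
```

```bash
python3 -m creep '-0.0006 0.0015 -0.012 0 0 0 40;0 0 -0.01 0 0 0 40;0 0 -0.005 0 0 0 40;0 0 0 0 0 0 40;0 0 0 0 0 0 40'
python3 -m creep '0 0 -0.0015 0 0 0 40;0 0 0 0 0 0 40;0 0 0 0 0 0 40'
python3 -m creep '0 0 -0.001 0 0 0 40;0 0 0 0 0 0 40;0 0 0 0 0 0 40'
```

```text
time: 12.05
tool_pos: [492.0, 215.2, 79.0]
tcp_rot: [-3.142, 0.125, 1.29]
contact_force: [0.2, -0.6, -0.7]
grip_width: 55.1
finger_force: 30.0
time: 12.3
tool_pos: [492.0, 215.5, 77.7]
tcp_rot: [3.141, 0.125, 1.291]
contact_force: [-0.3, -0.4, -0.2]
grip_width: 55.6
finger_force: 30.0
time: 12.55
tool_pos: [491.9, 215.5, 76.4]
tcp_rot: [3.141, 0.125, 1.291]
contact_force: [-0.7, 1.1, -0.5]
grip_width: 55.7
finger_force: 30.0
```

```bash
python3 -m creep '0 0 -0.001 0 0 0 40;0 0 0 0 0 0 40;0 0 0 0 0 0 40'
python3 -m creep '0 0 -0.0005 0 0 0 40;0 0 0 0 0 0 40;0 0 0 0 0 0 40'
python3 - <<'E'
from h import *
s=readout.get_obs();print(s['contact_force'],s['moment'])
E
```

```text
time: 12.8
tool_pos: [491.8, 215.5, 75.3]
tcp_rot: [-3.141, 0.125, 1.291]
contact_force: [0.3, -0.9, 0.2]
grip_width: 55.5
finger_force: 30.0
time: 13.05
tool_pos: [491.9, 215.5, 75.0]
tcp_rot: [3.141, 0.125, 1.291]
contact_force: [-0.1, -0.4, 1.4]
grip_width: 55.2
finger_force: 30.0
[-0.08042357 -0.42504276  1.41028152] [ 0.03149601 -0.0028926   0.02560393]
```

```bash
python3 -m creep '0 0 -0.0004 0 0 0 40;0 0 0 0 0 0 40;0 0 0 0 0 0 40'
python3 -m creep '0 0 0.0003 0 0 0 66;0 0 0 0 0 0 72;0 0 0 0 0 0 72;0.0002 0.0008 0.006 0 0 0 75;0.0008 0.0025 0.02 0 0 0 75;0.001 0.0036 0.03 0 0 0 75;-0.009 -0.032 0.035 0.0602 -0.01735 0 75;-0.009 -0.032 0.03 0.0602 -0.01735 0 75'
python3 -m creep '-0.009 -0.032 0 0 0 0 100;0 0 0 0 0 0 100;0 0 0 0 0 0 100'
python3 - <<'E'
from h import *
i,p=snap('wrist','w5.png');print(i)
cv2.imwrite('pics/w5c.png',cv2.resize(cv2.imread('pics/w5.png')[0:240,160:480],None,fx=2.5,fy=2.5,interpolation=cv2.INTER_CUBIC))
E
```

```text
time: 13.3
tool_pos: [491.9, 215.5, 74.9]
tcp_rot: [3.141, 0.125, 1.291]
contact_force: [-1.0, 0.0, 5.7]
grip_width: 55.2
finger_force: 30.0
time: 13.97
tool_pos: [478.1, 166.3, 190.3]
tcp_rot: [3.14, -0.003, 1.295]
contact_force: [-0.0, -1.6, 0.9]
grip_width: 68.9
finger_force: 0.0
time: 14.22
tool_pos: [468.7, 131.7, 189.9]
tcp_rot: [3.14, -0.001, 1.288]
contact_force: [0.9, 0.7, 0.1]
grip_width: 84.5
finger_force: 0.0
{'fx': 309.70691628693146, 'fy': 309.70691628693146, 'cx': 315.5617643751029, 'cy': 200.41330990581855, 'origin': array([486.37076867, 196.05820968, 283.61805998]), 'rotation': array([-0.25377788, -0.00172078, -0.28263258])}
```

View pics/w5c.png

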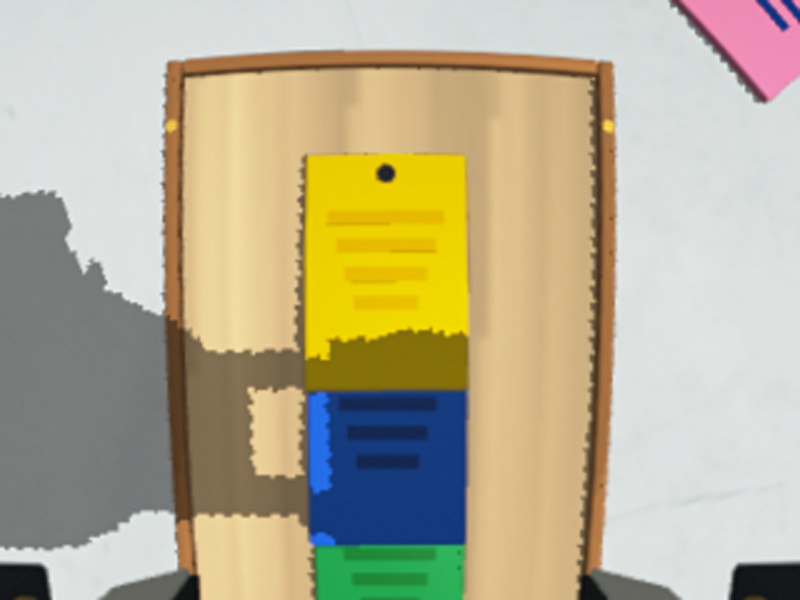

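The row is straight: the yellow edges are at rows 155 and 389 (cols 306–467), and blue's near edge is at row 545. A quick numeric check before handing in.

```bash
python3 - <<'E'
from h import *
i=viewer.camera_info('wrist')
f=lambda a,b,z:px(i,160+a/2.5,b/2.5,z,True)[:2]
d=np.array([.2775,.9607]);e=np.array([.9607,-.2775]);g=np.array([459.8,101.0])
for n,a,b,z in [('yfL',306,155,10.5),('yfR',466,155,10.5),('ynL',305,389,21),('ynR',467,390,21),('bnL',309,545,21),('bnR',466,545,21)]:
    w=f(a,b,z)-g;print(n,(w@d).round(1),(w@e).round(1))
E
```

```text
yfL 153.5 -29.5
yfR 153.4 26.2
ynL 71.1 -29.2
ynR 70.8 26.0
bnL 15.5 -29.1
bnR 15.5 26.9
```

```bash
python3 -c "
from plant import order;print(order.close_job())"
```

```text
the job is handed in; nothing more can be done
None
```

The job is handed in: blue lies on green and yellow on blue, straight in line with about 27 mm overlaps measured from the last wrist pictures; it took about 14 s, and I never handled green or red.

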